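Bring out the sample cup's tray

ROBOT

A 6-joint arm with a two-finger parallel gripper is mounted at the origin on a cart in front of the work surface, level with it; the furniture and walls round the work are solid. World frame = base frame: x ahead of the robot, y to its left, z up, the work surface at z = 0. Lengths are in mm, angles in rad, forces in N, time in s.
With the tool pointing down it reaches from about 300 to 850 mm from the base axis. Payload 5.4 kg.
Tool frame: the origin (TCP) lies at the very end of the fingers, on their centre line; the grasp point (between the pads) lies 19 mm behind it; z points along the fingers, y is the direction in which the jaws open and shut (so a half turn about z gives the same grasp; the last joint's range is limited). The gripper opens to 85 mm and grips with 20 to 120 N. Pads are 22 mm wide; open, the fingers measure 114 mm over their backs; the gripper's body (76 mm by 85 mm) begins 54 mm behind the grasp point. The pads swing forward as they close: fully open they stand 13 mm farther back than shut.
Start: joints at [-1.344, 0.158, 1.597, -0, 1.386, -0.21], TCP at [243.224, -521.007, 231.299] pointing down, gripper open.
Joint ranges: [-2.91, 2.91], [-0.94, 2.29], [0.18, 2.7], [-1.29, 4.43], [0.17, 2.64], [-3, 3]. Speed limits (rad/s): [2.57, 2.57, 3.14, 3.14, 3.14, 3.14].

INTERFACE

Orientations are given as a 3x3 rotation matrix whose columns are the frame's x, y, z axes.
In Python, from workcell import read_state, eyes, robot gives the robot as it stands.
- The arm moves only by the tool step_arm, never from a script. Its argument "motion" is a list that holds one entry, the list of rows, each a list of 7 numbers: the closure, from -1 (fully open) to 1 (shut), so that 0 is half open, then the shift along the tool's x, y, z in m, then the turn, a rotation vector about the tool's x, y, z in rad. In form: [[[jaw, tx, ty, tz, rx, ry, rz], ...]]. A call has 1 to 20 rows; each row is the pose to reach, as a shift and turn from the pose commanded when the call began, along the tool's axes at that moment; what a row does not reach only later rows make up. A row lasts 1/12 s, in which the tool goes at most 41.7 mm and 7.16 degrees, less where a joint would pass 70% of its speed; a pose out of reach is approached as far as the arm can. A call with a gripper value outside its range is refused whole. The fingers move at their own pace and stop on an object; "force" is the grip in N (left out, the last holds). Time passes only in rows, so rows that repeat a pose let the fingers close. It gives the time, the measured TCP pose, the force and the opening at its end, in the units of the state.
- read_state(): the state, without advancing time (a new reading comes with each control period).
- eyes.get_image(name): name is "scene" or "top" or "wrist"; returns a dict with "frame" (480x640x3 uint8, red, green, blue), "z_map" (480x640 float32, mm along the optical axis (not along the pixel's ray), 0 where there is no reading), "intrinsics" (3x3 intrinsics, pixels), "position" and "rotation" of the camera in the world. Camera axes: x right, y down, z forward; pixel columns grow to the right and rows downward; lengths in mm; the calibration is good to about 2 mm. A picture is of the moment at which its call begins.
- robot.sign_off(): hands the job in, once; it reports no verdict.
The state is a dict: "time": time; "joints": joint angles; "qd": joint speeds; "joint_torque": joint torques, N m; "tcp_pos": TCP position; "tool_rot": TCP orientation; "force": force on the tool from outside, world axes, zero at the start; "torque": the same for the moment, N m; "opening": finger opening in mm.
Only numpy, scipy, OpenCV 4.12 (cv2) and the standard library are available. Lean on these libraries where they do the work, as an engineer would, in place of code of your own. Each camera call takes 0.05 s, during which the arm holds its last target. There are 200 camera calls.

TASK

Only one tray of the low three-tray rack may stand out at a time: first push the empty tray that was left out fully home, then hook a fingertip behind the lip of the tray that carries the sample cup and draw it out to its stop. Nothing is pinched, grasped or lifted: do not touch the cup or the dish, which must stay upright in their pockets, keep the dish's tray shut, and leave the things round the rack where they are.

Things in the scene. Friction and masses are not known exactly. Their poses are not given: they have to be found in the camera images.
- cup_tray (a joint): slide of the tray that carries the sample cup, in m: 0 shut (home against its stop), grows as the tray is drawn out toward the robot, 0.110 at the outer stop. Drag about 1.5 N plus damping 12 N per m/s; it stays where it is left. Shut at the start.
- cup_lip (a point): lip at the front of the tray that carries the sample cup: upright white plate 102 wide, 8 thick, top 52 above the desk, 38 above the tray floor. Point: middle of its top edge, mid-thickness. x points inward along the rail (shutting direction, away from the robot), y along the lip to the left, z up. Behind it, from 4 to 54 mm on +x, the tray floor is bare: room for a fingertip
- empty_tray (a joint): slide of the tray that is empty, in m: 0 shut (home against its stop), grows as the tray is drawn out toward the robot, 0.110 at the outer stop. Drag about 1.5 N plus damping 12 N per m/s; it stays where it is left. Stands 0.05 to 0.09 out at the start.
- empty_lip (a point): lip at the front of the tray that is empty: upright white plate 102 wide, 8 thick, top 52 above the desk, 38 above the tray floor. Point: middle of its top edge, mid-thickness. x points inward along the rail (shutting direction, away from the robot), y along the lip to the left, z up. Behind it, from 4 to 54 mm on +x, the tray floor is bare: room for a fingertip
- dish_tray (a joint): slide of the tray that carries the culture dish, in m: 0 shut (home against its stop), grows as the tray is drawn out toward the robot, 0.110 at the outer stop. Drag about 1.5 N plus damping 12 N per m/s; it stays where it is left. Shut at the start.
- dish_lip (a point): lip at the front of the tray that carries the culture dish: upright white plate 102 wide, 8 thick, top 52 above the desk, 38 above the tray floor. Point: middle of its top edge, mid-thickness. x points inward along the rail (shutting direction, away from the robot), y along the lip to the left, z up. Behind it, from 4 to 54 mm on +x, the tray floor is bare: room for a fingertip
- cup_seat (a point): middle of the tray floor (14 above the desk) inside the square pocket (70 x 70, wall 3 thick and 10 high) in which the cup stands, 105 behind the cup tray's lip; moves with the tray. The empty tray has the same pocket
- dish_seat (a point): the same in the dish tray (pocket 95 x 95), 105 behind its lip
- cup: loose sample cup with a wide screw lid, 64 diameter, 62 high, about 60 g, standing in the pocket of one tray (its top 76 above the desk); origin at the centre of its underside, z up
- dish: loose round flat culture dish, 91 diameter, 15 high, lying in the pocket of another tray; origin at the centre of its underside
- bottle: loose small amber glass bottle, 27 diameter, 66 high, standing to the right in front of the rack; origin at the centre of its underside
- timer: loose white kitchen-style timer, 60 x 64 x 19 high, lying to the left in front of the rack; origin at the centre of its underside
- stain: loose white bottle with a brown cap, 43 diameter, 96 high, standing to the right of the rack; origin at the centre of its underside
- rack: fixed low aluminium rack, 370 wide, 178 deep, back wall 40 high, with three trays side by side at 118 pitch in any order, sliding on steel rails (27 high) toward the robot. Origin on the desk under the line of the three lips when shut, at mid-width; x points inward along the rails
Not all that is in view belongs to the job. There is more than one size of the stain; the one meant has the size given above.

How it is judged (in metres and radians):
On the way, in this order (a step that is already met when the one before it is completed fails the run):
1. the empty tray is pushed home (within 6 mm) while the cup's tray is still in (less than 20 mm out) (value of joint empty_tray below 0.006 m and value of joint cup_tray below 0.02 m), for 0.2 s.
2. the cup's tray is drawn out to its stop (103 of 110 mm or more) (value of joint cup_tray above 0.103 m), for 0.2 s.
At the end, for the whole second after the job is handed in: The cup's tray is at its outer stop (at least 103 of 110 mm out) and at rest; the empty tray and the dish's tray are home (within 6 mm); cup and dish stand level in their pockets (within 12 mm of the middle); the loose things round the rack stand upright (value of joint cup_tray above 0.103 m and value of joint each of empty_tray, dish_tray below 0.006 m and velocity of joint cup_tray between -0.01 and 0.01 m/s and angle between each of cup, dish, bottle, timer, stain's own z axis and vertical below 0.1 rad and horizontal distance between cup and cup_seat below 0.012 m and linear speed of cup below 0.02 m/s and horizontal distance between dish and dish_seat below 0.012 m); the robot touches nothing.
It fails at once if a tray lip is pinched between fingers (pressed over 2 N on its front and its back at once) ((contact force between the fingers and cup_lip_front above 2 N and contact force between the fingers and cup_lip_back above 2 N) or (contact force between the fingers and empty_lip_front above 2 N and contact force between the fingers and empty_lip_back above 2 N)).
It fails at once if the dish tray is drawn out by more than 12 mm (value of joint dish_tray above 0.012 m).
It fails at once if the cup or the dish is touched by the robot (over 1 N) (contact force between any of the fingers, the arm and cup above 1 N or contact force between any of the fingers, the arm and dish above 1 N).
It fails at once if the cup or the dish is lifted out, knocked out of its pocket or tipped (z of cup in the frame of cup_seat above 0.012 m or z of dish in the frame of dish_seat above 0.012 m or horizontal distance between cup and cup_seat above 0.015 m or horizontal distance between dish and dish_seat above 0.015 m or angle between any of cup, dish's own z axis and vertical above 0.25 rad).
It fails at once if the amber bottle, the timer or the brown-capped bottle is moved by more than 15 mm (distance of any of bottle, timer, stain from where it was at the start of the episode above 0.015 m).
It also fails if it takes over 40 s, if anything falls off the work surface, if the arm or the gripper's body presses on something with over 40 N, if the wrist force passes 120 N, or if a joint passes its speed limit or range.

## Working session

There is one attempt and no reset: what is moved stays moved. The work goes in short steps, Python scripts to look and compute and a tool call to move; the robot and the scene stay as the last step left them, time stands still between calls to the robot, and variables do not carry over. Pictures are saved under pics/ and viewed, about 8 in all and at most 12, crops included, and the job is handed in when it is done.

Besides the shell and the picture viewer there is one more tool, called after "Request:" as a command line: name --argument value ..., lists and objects as JSON in quotes. step_arm: Moves the arm, as the interface text tells. Its arguments: {"type":"object","properties":{"motion":{"type":"array"},"force":{"type":"number"}},"required":["motion"]}

```bash
mkdir -p pics; cat > h.py <<'E'
from workcell import read_state, eyes, robot
import numpy as np, cv2
def grab(n,save=None):
    d=eyes.get_image(n)
    if save: cv2.imwrite('pics/'+save,d['frame'][:,:,::-1])
    np.savez('last_%s.npz'%n,**{k:np.array(v) for k,v in d.items()})
    return d
def cloud(d):
    K=d['intrinsics'];z=d['z_map'];v,u=np.mgrid[:480,:640]
    p=np.stack([(u-K[0,2])/K[0,0]*z,(v-K[1,2])/K[1,1]*z,z],-1)
    P=p@np.array(d['rotation']).T+d['position'];P[z==0]=np.nan
    return P
E
python3 - <<'E'
from h import *
for n in ['top','scene']:
    d=grab(n,n+'1.png');print(n,d['position'],np.round(d['rotation'],3).tolist(),d['intrinsics'][0,0])
s=read_state();print(s)
E
```

```text
top [ 410.16658282   87.83897611 1495.71999273] [[0.018, -0.994, 0.104], [-1.0, -0.017, 0.013], [-0.012, -0.104, -0.995]] 554.411898405452
scene [  91.4309653  735.4725093 1015.4584138] [[-0.799, -0.458, 0.39], [-0.601, 0.599, -0.529], [0.009, -0.657, -0.754]] 586.3228106974911
{'time': 0.1, 'joints': array([-1.34412402e+00,  1.59032886e-01,  1.59813448e+00, -1.11267568e-05,
        1.38618921e+00, -2.10069437e-01]), 'qd': array([ 0.00051954, -0.00201316, -0.00331047, -0.00139458, -0.00037595,
        0.00101778]), 'joint_torque': array([ 7.62260970e-04, -3.96990466e+01, -3.32337141e+01, -2.14780771e-04,
        4.20428929e-03,  5.92053979e-06]), 'tcp_pos': array([ 243.08551574, -520.47975141,  230.37491637]), 'tool_rot': array([[ 9.06133885e-01,  4.22990801e-01, -4.07075180e-04],
       [ 4.22990846e-01, -9.06132329e-01,  1.71634278e-03],
       [ 3.57133227e-04, -1.72742543e-03, -9.99998444e-01]]), 'force': array([ 0.4196793 , -0.92844554,  0.23990497]), 'torque': array([-0.01792109,  0.01977238, -0.00667993]), 'opening': 85.50943306695576}
```

View pics/top1.png

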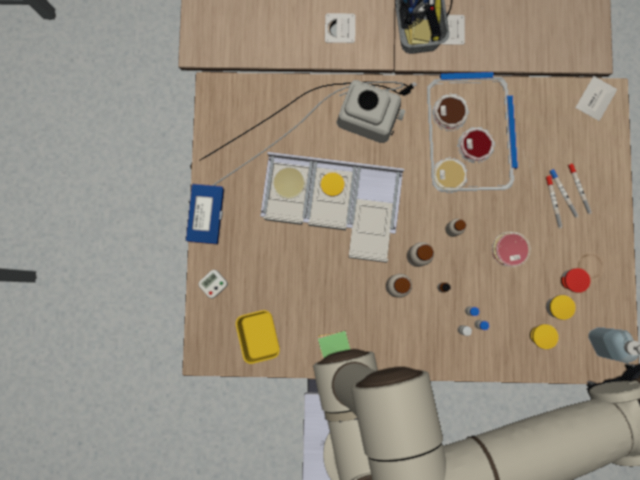

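View pics/scene1.png

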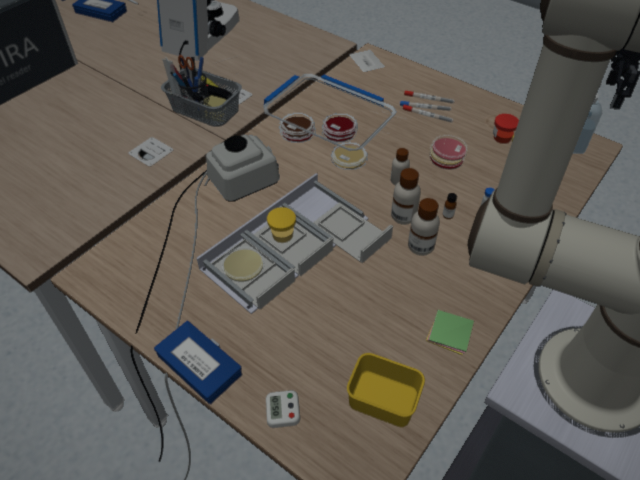

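The top view shows the rack at about (335,190). The dish tray is on the left (290,183), the cup tray in the middle (332,184), and the empty tray is out on the right with its lip near (369,258). Brown-capped bottles stand at (400,286) and (422,253), close to the empty tray. The scene view agrees with this.

```bash
cat > a.py <<'E'
from h import *
d={k:v for k,v in np.load('last_top.npz').items()}
P=cloud(d);Z=P[...,2]
print('desk z',np.nanmedian(Z[300:330,220:235]))
m=(Z>42)&(Z<60);m[:150]=0;m[275:]=0;m[:,:255]=0;m[:,410:]=0
n,l,s,c=cv2.connectedComponentsWithStats(m.astype(np.uint8))
for i in range(1,n):
    if s[i,4]<15: continue
    q=P[l==i]; r=cv2.minAreaRect(q[:,:2].astype(np.float32))
    print(s[i],np.round(q.mean(0)),[np.round(x,1) for x in r])
for u,v,h in [(400,286,90),(422,253,90),(457,227,60),(332,184,70),(212,284,19),(290,183,25)]:
    w=P[v-14:v+15,u-14:u+15]; k=w[...,2]>h-(15 if h>30 else 7)
    print((u,v),k.sum(),np.round(np.nanmean(w[k],0)),np.nanmax(w[k][:,2]) if k.any() else 0,np.ptp(w[k],axis=0) if k.any() else 0)
E
python3 a.py
```

```text
desk z 0.43102305638967664
[263 216  39   7 123] [605. 225.  52.] [array([605.7, 226.5]), array([101.8,   9.1]), np.float64(83.6)]
[308 221  38   8 137] [592. 109.  51.] [array([592.8, 108.5]), array([98.5,  9.3]), np.float64(83.3)]
[349 254  39   8 128] [508.  -1.  51.] [array([508.2,  -1.1]), array([100.4,   8.4]), np.float64(83.8)]
(400, 286) 452 [437. -76. 114.] 142.64236710335967 [58.57499099 58.93822694 66.48565933]
(422, 253) 453 [ 516. -130.  114.] 144.70459285688435 [58.6934182  58.56960841 68.63186397]
(457, 227) 239 [ 590. -226.   80.] 103.16587192237216 [43.34331911 40.66732833 56.80542894]
(332, 184) 475 [697.  96.  76.] 84.8540759871139 [62.71531633 62.89925818 20.62636026]
(212, 284) 469 [434. 411.  17.] 26.00388427078633 [72.18552181 75.02448078 13.98205688]
(290, 183) 440 [706. 209.  22.] 35.95402472525029 [80.23771364 77.69954872 17.93511376]
```

Request:
step_arm --motion '[[[1, 0.419, -0.407, 0, 0, 0, 0.542], [1, 0.419, -0.407, 0, 0, 0, 0.542], [1, 0.419, -0.407, 0, 0, 0, 0.542], [1, 0.419, -0.407, 0, 0, 0, 0.542], [1, 0.419, -0.407, 0, 0, 0, 0.542], [1, 0.419, -0.407, 0, 0, 0, 0.542], [1, 0.419, -0.407, 0, 0, 0, 0.542], [1, 0.419, -0.407, 0, 0, 0, 0.542], [1, 0.419, -0.407, 0, 0, 0, 0.542], [1, 0.419, -0.407, 0, 0, 0, 0.542], [1, 0.419, -0.407, 0, 0, 0, 0.542], [1, 0.419, -0.407, 0, 0, 0, 0.542], [1, 0.419, -0.407, 0, 0, 0, 0.542], [1, 0.419, -0.407, 0, 0, 0, 0.542], [1, 0.419, -0.407, 0, 0, 0, 0.542], [1, 0.419, -0.407, 0, 0, 0, 0.542], [1, 0.419, -0.407, 0, 0, 0, 0.542], [1, 0.419, -0.407, 0, 0, 0, 0.542], [1, 0.419, -0.407, 0, 0, 0, 0.542], [1, 0.419, -0.407, 0, 0, 0, 0.542]]]'

```text
time: 1.77
tcp_pos: [450.5, 23.8, 231.3]
tool_rot: [[0.994, -0.107, -0.0], [-0.107, -0.994, -0.0], [-0.0, 0.0, -1.0]]
force: [-0.8, -0.5, -0.1]
opening: 0.1
```

```bash
cat > w.py <<'E'
import sys
from h import *
d=grab('wrist',sys.argv[1]);P=cloud(d);Z=P[...,2]
s=read_state();print(s['time'],s['tcp_pos'],s['tool_rot'].round(3).tolist(),s['force'],s['joints'].round(2))
m=(Z>45)&(Z<58)
n,l,st,c=cv2.connectedComponentsWithStats(m.astype(np.uint8))
for i in range(1,n):
    if st[i,4]<100: continue
    q=P[l==i]; r=cv2.minAreaRect(q[:,:2].astype(np.float32))
    print(st[i],np.round(q.mean(0),1),[np.round(x,1) for x in r])
E
python3 w.py w1.png
```

```text
1.8167 [450.59590502  23.94787052 231.32269438] [[0.994, -0.107, 0.0], [-0.107, -0.994, -0.0], [0.0, 0.0, -1.0]] [-0.11490722  0.19002455  0.39733689] [-0.22 -0.17  1.93 -0.    1.39  1.46]
[601   0  39  31 492] [ 580.1 -216.2   51.7] [array([ 578.9, -220. ]), array([34.6,  9.8]), np.float64(49.7)]
[   0   45  113   13 1387] [603.2 216.6  50.1] [array([603.9, 218.4]), array([90.6,  8.6]), np.float64(83.6)]
[ 129   46  131   12 1540] [591.  107.1  50.1] [array([591.5, 107.7]), array([102.1,   8. ]), np.float64(83.7)]
[464  77  29  74 403] [ 519.3 -110.6   51.4] [array([ 518.9, -115.9]), array([21.6, 57.7]), np.float64(88.3)]
[ 282  141  121   10 1194] [507.1  -1.5  50.3] [array([507.1,  -1.8]), array([101.7,   7.6]), np.float64(83.8)]
[402 183  48  54 267] [453.7 -61.3  51.7] [array([450.3, -65. ]), array([20.4, 57.1]), np.float64(47.4)]
[559 190  25  27 246] [ 437.8 -194.7   50.6] [array([ 437.4, -196.4]), array([12.1, 22.6]), np.float64(65.8)]
[606 300  28  25 242] [ 329.3 -246.9   52.4] [array([ 328.1, -248.7]), array([11.9, 23.5]), np.float64(52.0)]
[ 75 323  64  67 618] [332.7 243.9  50.7] [array([330.8, 244.2]), array([88.1, 22.4]), np.float64(31.0)]
[  16  348   58   80 1132] [298.7 325.3  51.6] [array([300.1, 324.2]), array([99.5, 18.4]), np.float64(3.8)]
```

View pics/w1.png

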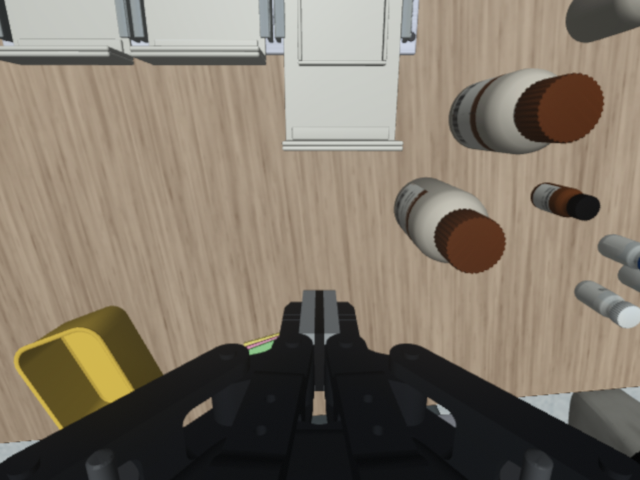

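The wrist view shows the empty tray's lip at (342,145) with clear desk in front of it. The positions agree with the top camera to about 2 mm. The tall bottles at (465,235) and (560,110) are to the right of the path. Next I go down in front of the lip and start the push.

Request:
step_arm --motion '[[[1, 0, 0, 0.04, 0, 0, 0], [1, 0, 0, 0.08, 0, 0, 0], [1, 0, 0, 0.12, 0, 0, 0], [1, 0, 0, 0.16, 0, 0, 0], [1, 0, 0, 0.19, 0, 0, 0], [1, 0, 0, 0.2, 0, 0, 0], [1, 0, 0, 0.2, 0, 0, 0], [1, 0.02, 0, 0.2, 0, 0, 0], [1, 0.035, 0, 0.2, 0, 0, 0], [1, 0.045, 0, 0.2, 0, 0, 0], [1, 0.053, 0, 0.2, 0, 0, 0], [1, 0.061, 0, 0.2, 0, 0, 0], [1, 0.069, 0, 0.2, 0, 0, 0], [1, 0.077, 0, 0.2, 0, 0, 0], [1, 0.085, 0, 0.2, 0, 0, 0], [1, 0.092, 0, 0.2, 0, 0, 0], [1, 0.098, 0, 0.2, 0, 0, 0], [1, 0.104, 0, 0.2, 0, 0, 0], [1, 0.108, 0, 0.2, 0, 0, 0], [1, 0.108, 0, 0.2, 0, 0, 0]]]'

```text
time: 3.48
tcp_pos: [559.2, 13.6, 31.3]
tool_rot: [[0.994, -0.105, 0.001], [-0.105, -0.994, -0.0], [0.001, -0.0, -1.0]]
force: [-0.3, 0.8, 0.7]
opening: -0.3
```

Request:
step_arm --motion '[[[1, 0.002, 0, 0, 0, 0, 0], [1, 0.004, 0, 0, 0, 0, 0], [1, 0.006, 0, 0, 0, 0, 0], [1, 0.008, 0, 0, 0, 0, 0], [1, 0.009, 0, 0, 0, 0, 0], [1, 0.009, 0, 0, 0, 0, 0]]]'

```text
time: 3.98
tcp_pos: [567.2, 12.8, 31.2]
tool_rot: [[0.994, -0.105, 0.0], [-0.105, -0.994, 0.0], [0.0, -0.0, -1.0]]
force: [-0.8, -0.1, -1.1]
opening: 0.0
```

```bash
python3 w.py w2.png | head -5
```

```text
4.0333 [567.21710048  12.78003108  31.23800096] [[0.994, -0.105, 0.0], [-0.105, -0.994, 0.0], [0.0, -0.0, -1.0]] [-0.71768941  0.76597973 -0.68177629] [-0.19  0.38  1.76  0.    1.    1.49]
[   0  280  198   27 4964] [591.1  90.8  49.9] [array([590.6,  92.7]), array([72.7,  9.1]), np.float64(84.1)]
[ 237  281  283   50 8033] [579.4  -6.9  50.2] [array([576.8,  -9.6]), array([102. ,  13.7]), np.float64(83.8)]
[ 616  366   24   85 1310] [ 519.7 -107.2   49.8] [array([ 517.6, -108.7]), array([37.1,  7.3]), np.float64(1.4)]
```

View pics/w2.png

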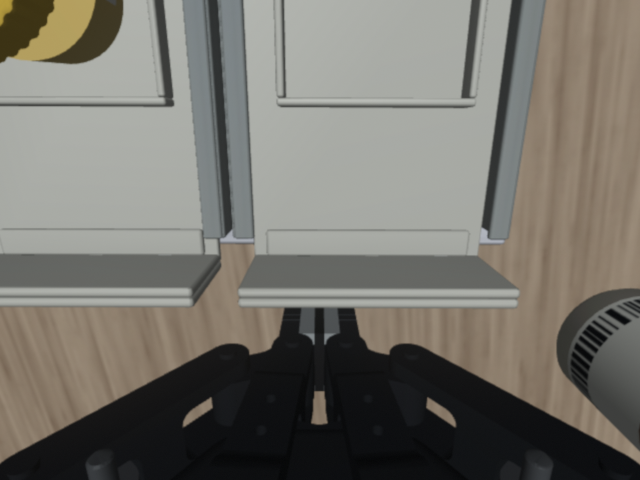

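The empty tray's lip (378,301) is nearly level with the cup tray's lip (90,297), a millimetre or two short of home. The force is still low, so I push on to the stop.

Request:
step_arm --motion '[[[1, 0.001, 0, 0, 0, 0, 0], [1, 0.002, 0, 0, 0, 0, 0], [1, 0.003, 0, 0, 0, 0, 0], [1, 0.004, 0, 0, 0, 0, 0], [1, 0.004, 0, 0, 0, 0, 0]]]'

```text
time: 4.45
tcp_pos: [567.2, 12.8, 30.9]
tool_rot: [[0.995, -0.104, -0.01], [-0.104, -0.995, 0.001], [-0.01, 0.0, -1.0]]
force: [-15.7, -0.1, 11.7]
opening: 0.0
```

Force is -15.7 N against the stop, so the empty tray is home. Back off and rise.

Request:
step_arm --motion '[[[1, -0.01, 0, 0, 0, 0, 0], [1, -0.03, 0, 0, 0, 0, 0], [1, -0.04, 0, 0, 0, 0, 0], [1, -0.04, 0, -0.04, 0, 0, 0], [1, -0.04, 0, -0.08, 0, 0, 0], [1, -0.04, 0, -0.12, 0, 0, 0], [1, -0.04, 0, -0.16, 0, 0, 0], [1, -0.04, -0.04, -0.16, 0, 0, 0], [1, -0.04, -0.08, -0.16, 0, 0, 0], [1, -0.04, -0.1, -0.16, 0, 0, 0], [1, -0.04, -0.1, -0.16, 0, 0, 0], [1, -0.04, -0.1, -0.16, 0, 0, 0]]]'

```text
time: 5.45
tcp_pos: [542.0, 116.7, 191.5]
tool_rot: [[0.995, -0.103, 0.001], [-0.103, -0.995, -0.0], [0.001, 0.0, -1.0]]
force: [-0.4, -0.5, 0.1]
opening: -0.0
```

```bash
python3 w.py w3.png | head -6
```

```text
5.5 [541.95615651 115.7498122  191.35861169] [[0.995, -0.104, 0.001], [-0.104, -0.995, -0.001], [0.001, 0.0, -1.0]] [-0.66003068  0.43137307 -0.34190889] [-0.01  0.14  1.7  -0.    1.3   1.67]
[  98  153  139   12 1551] [604.8 224.7  50.3] [array([604.6, 224.8]), array([101.9,   8.1]), np.float64(83.7)]
[ 256  154  137   12 1527] [592.  108.3  50.3] [array([591.8, 108. ]), array([101.4,   8.2]), np.float64(83.9)]
[ 412  155  139   12 1533] [579.2  -8.3  50.1] [array([578.9,  -9.2]), array([101.7,   8.2]), np.float64(83.7)]
[599 184  41  74 893] [ 526.1 -111.5   51.4] [array([ 521.5, -116. ]), array([22.5, 58.1]), np.float64(80.3)]
[522 287  65  60 774] [453.8 -62.4  51.7] [array([449.4, -66.9]), array([25.4, 59.5]), np.float64(45.8)]
```

View pics/w3.png

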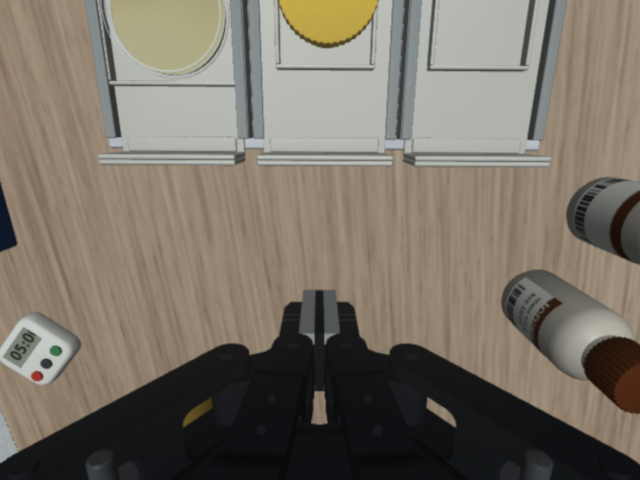

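All three lips are level at row 159 (dish at col 170, cup at 325, empty at 478), so the empty tray is home. The cup is at about (330,15), with bare floor between it and its lip. I check the camera clearance, then go over and down behind the lip.

```bash
python3 -c "
import numpy as np;d=np.load('last_wrist.npz');print(d['position'],d['rotation'].round(2).tolist())"
```

```text
[614.0121076  109.23099723 332.93415966] [[-0.1, -0.95, -0.29], [-0.99, 0.1, 0.03], [-0.0, 0.29, -0.96]]
```

Request:
step_arm --motion '[[[1, 0.03, 0.002, 0, 0, 0, 0], [1, 0.06, 0.002, 0, 0, 0, 0], [1, 0.074, 0.002, 0, 0, 0, 0], [1, 0.074, 0.002, 0, 0, 0, 0], [1, 0.074, 0.002, 0.03, 0, 0, 0], [1, 0.074, 0.002, 0.06, 0, 0, 0], [1, 0.074, 0.002, 0.08, 0, 0, 0], [1, 0.074, 0.002, 0.08, 0, 0, 0]]]'

```text
time: 6.17
tcp_pos: [610.4, 105.3, 105.6]
tool_rot: [[0.994, -0.106, -0.011], [-0.106, -0.994, 0.0], [-0.011, 0.001, -1.0]]
force: [-0.7, -0.2, -1.4]
opening: 0.2
```

Request:
step_arm --motion '[[[1, 0, 0, 0, 0, 0, 0], [1, 0, 0, 0, 0, 0, 0]]]'

```text
time: 6.33
tcp_pos: [615.9, 105.7, 113.2]
tool_rot: [[0.994, -0.106, 0.002], [-0.106, -0.994, -0.0], [0.002, -0.0, -1.0]]
force: [0.6, -0.4, 0.2]
opening: -0.2
```

Settled 24 mm behind the lip's middle plane. Now I go down.

Request:
step_arm --motion '[[[1, 0, 0, 0.025, 0, 0, 0], [1, 0, 0, 0.05, 0, 0, 0], [1, 0, 0, 0.07, 0, 0, 0], [1, 0, 0, 0.08, 0, 0, 0], [1, 0, 0, 0.085, 0, 0, 0], [1, 0, 0, 0.085, 0, 0, 0], [1, 0, 0, 0.085, 0, 0, 0]]]'

```text
time: 6.92
tcp_pos: [616.5, 106.2, 28.1]
tool_rot: [[0.994, -0.105, 0.003], [-0.105, -0.994, -0.0], [0.003, -0.0, -1.0]]
force: [-0.8, 0.5, -0.1]
opening: -0.1
```

```bash
python3 w.py w4.png | head -4; python3 -c "
from h import *
grab('scene','s4.png')
d=cv2.imread('pics/s4.png')[120:360,150:470];cv2.imwrite('pics/s4c.png',cv2.resize(d,None,fx=2,fy=2))"
```

```text
6.9667 [616.74231104 106.15646884  28.37607502] [[0.994, -0.105, 0.003], [-0.105, -0.994, -0.0], [0.003, -0.0, -1.0]] [0.22121009 0.29748575 0.21038101] [-0.02  0.51  1.59  0.    1.04  1.65]
[ 279  305   80   29 1294] [624.5 105.5  51.8] [array([624.5, 105.5]), array([27.2,  5.8]), np.float64(83.8)]
[   0  374  153   28 3526] [604.2 204.5  49.5] [array([602.6, 203.7]), array([59.5, 10. ]), np.float64(83.9)]
[ 492  375  148   29 3395] [583.1  12.   49.4] [array([581.6,  12.5]), array([58. ,  9.7]), np.float64(83.7)]
```

View pics/s4c.png

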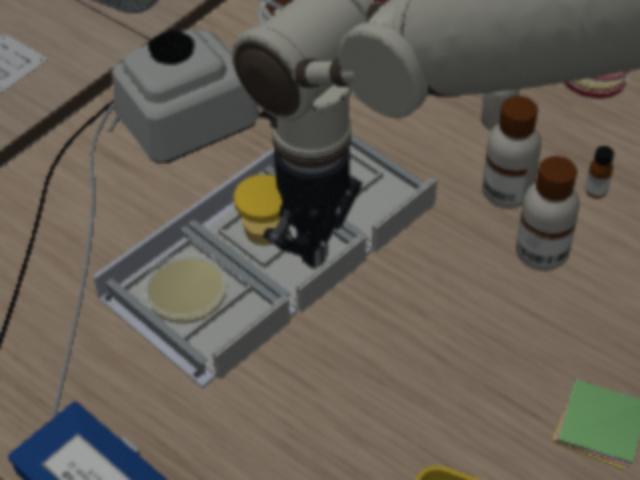

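The fingertip is behind the cup tray's lip at (318,250), and the cup at (262,205) is untouched. Now I draw the tray out, slowing at contact and near the stop.

Request:
step_arm --motion '[[[1, -0.004, 0, 0, 0, 0, 0], [1, -0.007, 0, 0, 0, 0, 0], [1, -0.01, 0, 0, 0, 0, 0], [1, -0.012, 0, 0, 0, 0, 0], [1, -0.015, 0, 0, 0, 0, 0], [1, -0.019, 0, 0, 0, 0, 0], [1, -0.024, 0, 0, 0, 0, 0], [1, -0.03, 0, 0, 0, 0, 0], [1, -0.036, 0, 0, 0, 0, 0], [1, -0.042, 0, 0, 0, 0, 0], [1, -0.048, 0, 0, 0, 0, 0], [1, -0.054, 0, 0, 0, 0, 0], [1, -0.06, 0, 0, 0, 0, 0], [1, -0.066, 0, 0, 0, 0, 0], [1, -0.072, 0, 0, 0, 0, 0], [1, -0.078, 0, 0, 0, 0, 0], [1, -0.084, 0, 0, 0, 0, 0], [1, -0.089, 0, 0, 0, 0, 0], [1, -0.093, 0, 0, 0, 0, 0], [1, -0.095, 0, 0, 0, 0, 0]]]'

```text
time: 8.68
tcp_pos: [519.7, 116.2, 26.0]
tool_rot: [[0.994, -0.105, -0.001], [-0.105, -0.994, -0.0], [-0.001, 0.0, -1.0]]
force: [1.9, 0.6, -0.1]
opening: 0.1
```

Request:
step_arm --motion '[[[1, -0.004, 0, 0, 0, 0, 0], [1, -0.008, 0, 0, 0, 0, 0], [1, -0.012, 0, 0, 0, 0, 0], [1, -0.015, 0, 0, 0, 0, 0], [1, -0.018, 0, 0, 0, 0, 0], [1, -0.02, 0, 0, 0, 0, 0], [1, -0.022, 0, 0, 0, 0, 0], [1, -0.023, 0, 0, 0, 0, 0], [1, -0.023, 0, 0, 0, 0, 0]]]'

```text
time: 9.43
tcp_pos: [498.3, 118.5, 26.4]
tool_rot: [[0.994, -0.105, 0.001], [-0.105, -0.994, -0.0], [0.002, 0.0, -1.0]]
force: [4.0, -0.3, -4.0]
opening: 0.5
```

```bash
python3 w.py w5.png | head -4
```

```text
9.4833 [498.24660898 118.45816878  26.37764356] [[0.994, -0.105, 0.001], [-0.105, -0.994, -0.0], [0.001, 0.0, -1.0]] [ 4.63110379 -0.13676158 -3.16320042] [-0.    0.27  1.92 -0.    0.95  1.67]
[   0   34  102   34 3188] [599.8 186.   50. ] [array([600.5, 188.5]), array([31. ,  8.5]), np.float64(83.5)]
[ 543   37   97   34 2977] [582.7  30.   49.8] [array([582.7,  27.4]), array([28.9,  8.3]), np.float64(83.9)]
[ 279  307   80   29 1270] [506.5 117.8  51.4] [array([506.3, 117.9]), array([27.2,  5.6]), np.float64(83.7)]
```

View pics/w5.png

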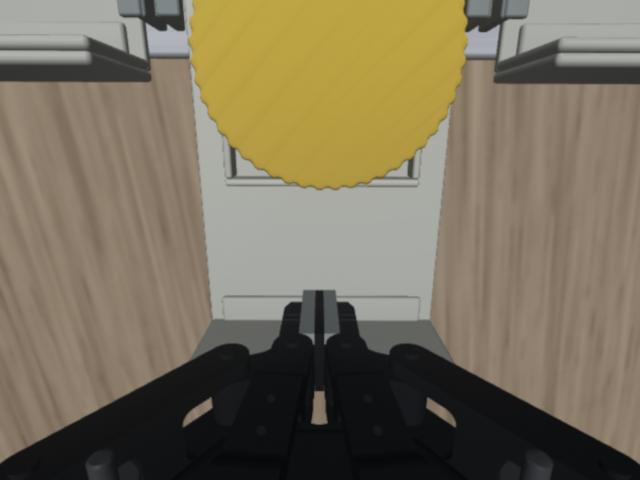

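The tray is out with the cup in its pocket, and the force is rising (4.6 N). I press slightly more to confirm the stop, then come free inward and rise.

Request:
step_arm --motion '[[[1, -0.001, 0, 0, 0, 0, 0], [1, -0.002, 0, 0, 0, 0, 0], [1, -0.003, 0, 0, 0, 0, 0], [1, -0.003, 0, 0, 0, 0, 0]]]'

```text
time: 9.82
tcp_pos: [498.3, 118.4, 27.1]
tool_rot: [[0.994, -0.105, 0.008], [-0.105, -0.994, -0.001], [0.008, -0.0, -1.0]]
force: [12.7, -1.0, -9.6]
opening: -0.1
```

Request:
step_arm --motion '[[[1, 0.005, 0, 0, 0, 0, 0], [1, 0.012, 0, 0, 0, 0, 0], [1, 0.014, 0, 0, 0, 0, 0], [1, 0.014, 0, 0, 0, 0, 0], [1, 0.014, 0, -0.02, 0, 0, 0], [1, 0.014, 0, -0.06, 0, 0, 0], [1, 0.014, 0, -0.1, 0, 0, 0], [1, 0.0, 0, -0.14, 0, 0, 0], [1, -0.04, 0, -0.17, 0, 0, 0], [1, -0.08, 0, -0.17, 0, 0, 0], [1, -0.08, 0, -0.17, 0, 0, 0], [1, -0.08, 0, -0.17, 0, 0, 0]]]'

```text
time: 10.82
tcp_pos: [413.1, 127.8, 196.2]
tool_rot: [[0.995, -0.104, -0.0], [-0.104, -0.995, 0.0], [-0.0, -0.0, -1.0]]
force: [-0.7, 0.3, -0.7]
opening: -0.0
```

```bash
python3 w.py w6.png | head -6; python3 - <<'E'
from h import *
d=grab('wrist');P=cloud(d);f=cv2.cvtColor(d['frame'],cv2.COLOR_RGB2HSV)
m=(P[...,2]>68)&(P[...,2]<85)&(f[...,0]>15)&(f[...,0]<35)&(f[...,1]>120)
q=P[m][:,:2].astype(np.float32);print('cup lid',m.sum(),cv2.minEnclosingCircle(q),P[m][:,2].std())
E
```

```text
10.8667 [414.60875749 127.49387492 196.1522663 ] [[0.995, -0.104, 0.0], [-0.104, -0.995, -0.0], [0.0, 0.0, -1.0]] [ 0.50760564 -0.08801118  0.19372577] [ 0.02 -0.19  2.02 -0.    1.32  1.69]
[630  24  10  53 321] [ 514.1 -107.1   48.2] [array([ 514. , -107.9]), array([34.3,  6.8]), np.float64(7.6)]
[ 252  127  137   12 1520] [482.4 120.   50.3] [array([482.4, 119.9]), array([101.8,   7.9]), np.float64(84.0)]
[543 126  51  79 790] [443.  -56.2  51.6] [array([440.5, -60.3]), array([22.9, 58. ]), np.float64(77.7)]
[154 293  58  57 369] [344.6 247.9  50.4] [array([341.7, 247.9]), array([67.5, 20.6]), np.float64(36.2)]
[ 88 321  46  75 905] [307.8 327.6  51.8] [array([310.5, 327.2]), array([79. , 16.3]), np.float64(2.7)]
cup lid 740 ((563.03955078125, 109.53028869628906), 20.68971061706543) 1.7617854945075098
```

View pics/w6.png

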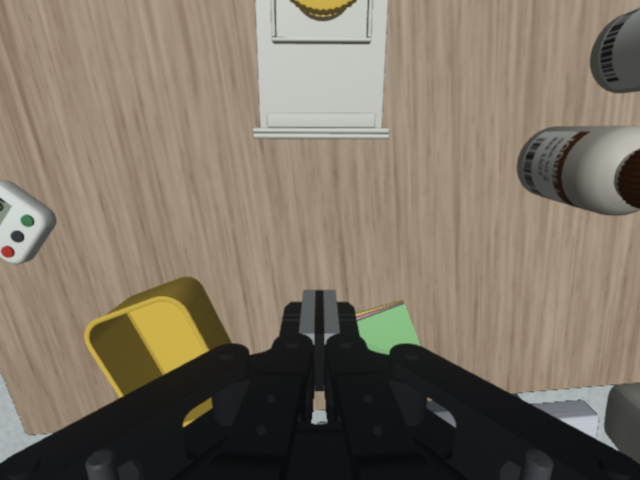

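The cup tray's lip (320,132) has moved 110 mm, so it is at its stop. One last check from the top camera before handing in.

```bash
sed -i 's/(332,184,70)/(338,220,70)/' a.py; python3 - <<'E'
from h import *
grab('top','top2.png')
d=cv2.imread('pics/top2.png')[130:330,180:500];cv2.imwrite('pics/top2c.png',cv2.resize(d,None,fx=2,fy=2))
E
python3 a.py
```

```text
desk z 0.13053978830316737
[263 216  39   8 131] [605. 225.  51.] [array([605.4, 226.1]), array([102. ,   8.8]), np.float64(83.4)]
[352 227  39   8 132] [579.  -9.  52.] [array([579.6,  -8.2]), array([100.8,   8.9]), np.float64(83.9)]
[302 263  32   7 102] [484. 130.  52.] [array([484.5, 130. ]), array([82.1,  8. ]), np.float64(83.9)]
(400, 286) 454 [437. -76. 114.] 146.03447639488036 [58.34692018 58.56671828 68.7600521 ]
(422, 253) 455 [ 516. -130.  114.] 146.36182504763883 [58.63630526 57.84288854 71.18217101]
(457, 227) 240 [ 590. -225.   80.] 102.53764054296016 [42.27370653 40.63150013 55.36420179]
(338, 220) 282 [590.  98.  77.] 83.93443622051154 [55.07157361 36.79816698 22.60540615]
(212, 284) 467 [434. 411.  17.] 26.78488577801818 [72.0723281  75.66903687 14.76559103]
(290, 183) 469 [707. 210.  22.] 35.389685533257534 [80.52530026 77.56252325 17.37243327]
```

View pics/top2c.png

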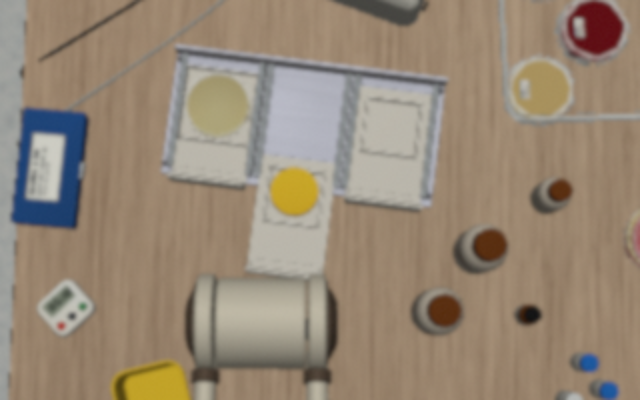

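The cup tray is fully out with the cup centred at (295,190). The dish tray and the empty tray are shut, and the neighbouring things have not moved. I'm handing in.

```bash
python3 -c "
from workcell import robot
print(robot.sign_off())"
```

```text
the job is handed in; nothing more can be done
None
```

I pushed the empty tray home, then drew the cup's tray out to its stop with the closed fingertips hooked behind its lip. I lifted clear and handed the job in at about 11 s of the 40 s allowed; no verdict is reported.

- **Empty tray:** the force rose to about 16 N against the stop, and its lip ended level with the two shut lips, to within about 1 mm.
- **Cup tray:** the wrist camera measured the lip 110 mm out, and the force rose to about 13 N at the stop. The top camera showed the cup still standing in the middle of its pocket.
- **Dish and dish tray:** the tray is still shut, and the dish is where it was to within about 1 mm.
- **Things round the rack:** the brown-capped bottle and the timer measured within about 1 mm of where they started. I checked the amber bottle only by eye in the last top view, where it stands well clear of where the arm worked.
- **Checks that fell short:** in the last views the arm hid part of the cup tray's lip from the top camera. The wrist camera saw only part of the cup's lid, so its circle fit was unusable. Neither contradicts the results above.

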